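Pry the laser plate up onto its catch

ROBOT

A 6-joint arm with a two-finger parallel gripper is mounted at the origin on the work surface; the furniture and walls round the work are solid. World frame = base frame: x ahead of the robot, y to its left, z up, the work surface at z = 0. Lengths are in m, angles in rad, forces in N, time in s.
With the tool pointing down it reaches from about 0.15 to 0.775 m from the base axis. Payload 6.1 kg.
Tool frame: the origin (TCP) lies at the very end of the fingers, on their centre line; the grasp point (between the pads) lies 19 mm behind it; z points along the fingers, y is the line along which they close (so a half turn about z gives the same grasp; the last joint's range is limited). The gripper opens to 85 mm and grips with 20 to 120 N. Pads are 22 mm wide; open, the fingers measure 114 mm over their backs; the gripper's body (76 mm by 85 mm) begins 54 mm behind the grasp point. The pads swing forward as they close: fully open they stand 13 mm farther back than shut.
Start: joints at [1.273, 0.126, -0.04, 1.405, 0, 1.571], TCP at [0.154, 0.502, 0.204] pointing down, gripper open.
Joint ranges: [-2.72, 2.72], [-0.95, 1.95], [-1.27, 1.35], [-1.78, 2.02], [-1.46, 1.47], [-3.14, 3.14]. Speed limits (rad/s): [2.39, 2.39, 3.01, 3.14, 3.14, 3.14].

INTERFACE

Orientations are given as a unit quaternion [w, x, y, z].
In Python, from rig import bot gives the robot as it stands.
- The arm moves only by the tool carry_out, never from a script. Its argument "rows" is a list that holds one entry, the list of rows, each a list of 7 numbers: the turn, a rotation vector about the tool's x, y, z in degrees, then the shift along the tool's x, y, z in cm, then the opening, from 0 (shut) to 1 (fully open). In form: [[[rx, ry, rz, dx, dy, dz, gripper], ...]]. A call has 1 to 10 rows; each row shifts and turns the commanded pose from where the row before left it, along the tool's axes as they then stand; what a row does not reach is not made up. A row lasts 1/10 s, in which the tool goes at most 50 mm and 8.59 degrees, less where a joint would pass 70% of its speed; a pose out of reach is approached as far as the arm can. A call is refused whole if a number of a shift passes 5 or a number of a turn 8.59, either way. A call with a gripper value outside its range is refused whole. The fingers move at their own pace and stop on an object; "newtons" is the grip in N (left out, the last holds). Time passes only in rows, so rows that do not move let the fingers close. It gives the time, the measured TCP pose, the force, the opening and the grip force at its end, in the units of the state.
- bot.get_obs(): the state, without advancing time (a new reading comes with each control period).
- bot.snapshot(name): name is "side" or "top" or "wrist"; returns a dict with "pixels" (384x512x3 uint8, red, green, blue), "mtx" (3x3 intrinsics, pixels), "world_to_cam" (4x4, takes a point from world to camera coordinates). Camera axes: x right, y down, z forward; pixel columns grow to the right and rows downward; lengths in m; the calibration is good to about 2 mm. A picture is of the moment at which its call begins. There is no depth.
- bot.sign_off(): hands the job in; it is judged then, once.
The state is a dict: "t": time; "joints": joint angles; "dq": joint speeds; "joint_torque": joint torques, N m; "tool_pos": TCP position; "ee_rot": TCP orientation; "wrist_force": force on the tool from outside, world axes, zero at the start; "ft_torque": the same for the moment, N m; "gripper_width": finger opening in m; "grasp_force": force on a finger pad.
Only numpy, scipy, OpenCV 4.12 (cv2) and the standard library are available. Lean on these libraries where they do the work, as an engineer would, in place of code of your own. Each camera call takes 0.05 s, during which the arm holds its last target. There are 200 camera calls.

TASK

Lever the front of the heavy hinged laser plate up with the pry bar: slide the bar's tip over the fulcrum block and under the plate's front rod until it is seated firmly but gently against the hidden hard stop behind the rod, then press the handle down, without forcing the plate hard against its upper stop, until the spring strut at the plate's side snaps under the side pin. Let the plate settle on the strut, pull the bar out and lay it flat on the table clear of the fixture. Lift only with the bar over the fulcrum, do not touch the plate or the strut with the robot, and leave the other objects where they are.

Things in the scene. Friction and masses are not known exactly. Their poses are not given: they have to be found in the camera images.
- frame: Aluminium ground frame bolted to the table, 195 mm long and 150 mm wide, two rails 48 mm high with their inner faces 62 mm either side of the middle. Origin on the table directly under the middle of the plate's front rod; +x points level in under the plate (the way the bar goes in), +y to the side where the spring strut is, z up. It does not move during the work.
- stop: Pry stop under the plate, fixed to the frame; origin and axes as frame. Its rigid steel face, 60 mm wide, is set by a screw: at 10 mm height it lies anywhere from 10 to 40 mm behind the frame origin (+x), hidden, so feel for it. It leans back, square to a bar sloping down at 0.38 rad. Push the tip against it with 4 to 15 N; above 25 N is ramming.
- plate: Heavy dark steel plate, 180 x 150 x 16 mm, with a grey laser head on its rear part (top 110 mm above the table), 6 kg within a quarter, hinged to the frame. Origin on the hinge axis, at x = 190 mm, z = 56 mm of the frame. The front can rise up to 20 mm, where there is a hard stop (the bar may press up on the plate with at most 80 N); lifting it at the front rod takes about 20 to 45 N.
- lift_rod (a point): Middle of the round steel rod (12 mm thick, 90 mm long, across the front of the plate, carried by two lugs at its ends with 78 mm free between them). At rest its centre is 40 mm above the table, directly over the frame's origin. The strut snaps in when it is about 15 mm higher; held by the strut it stays about 13.5 mm higher than at rest.
- catch: Steel spring strut, 14 x 10 x 50 mm, standing on a bracket at the frame's +y side, hinged at its foot at x = 17, y = 85, z = 18 mm of the frame. Origin on that hinge. It leans against the plate's side pin until the pin has risen past its top, then a spring snaps it upright under the pin.
- catch_top (a point): Middle of the strut's top end, 46 mm from its hinge. In the frame its x is about 5 mm while it leans back on the pin and 17 mm when it stands upright under the pin.
- fulcrum: Dark steel fulcrum block bolted to the table in front of the rod, foot 40 x 76 mm, 54 to 62 mm from it. Origin in the middle of its underside, axes as the frame's. On top a round ridge (radius 8 mm, axis across the bar, ridge centre 36 mm and ridge top 44 mm above the table) between two cheeks that stand 54 mm high with a 36 mm gap.
- bar: Pry bar, 230 mm long, 0.35 kg, loose. Lies along its x axis, tip to +x. Origin at mid length on its flat underside, z up. Flat steel shaft 16 mm wide and 8 mm thick with a round nose, from x = -30 to +115 mm; black handle 22 mm wide and 22 mm high from x = -115 to -29 mm, its underside in line with the shaft's. Balances at about x = -25 mm, so that, let go in place over the fulcrum and under the rod, it stays with the handle sloping up.
- bar_tip (a point): End of the bar's nose, x = 115 mm, z = 4 mm of the bar.
- bar_grip (a point): Middle of the bar's handle, x = -72 mm, z = 11 mm of the bar.
- fork_a: Black clamping fork, 25 x 60 x 16 mm, lying loose; bystander, leave it.
- fork_b: Black clamping fork, 25 x 60 x 16 mm, lying loose; bystander, leave it.
- can: Objective can, white with black lid, 37 mm wide, 46 mm high, standing loose; bystander, leave it.
- cube: Black filter cube, 33 x 30 x 32 mm, loose; bystander, leave it.

How it is judged:
By the outcome, as a careful person would: the job done as asked, in the order asked, and still so for the second after the job is handed in, with the robot touching nothing.
It also fails if it takes over 72 s, if anything falls off the work surface, if the arm or the gripper's body presses on something with over 40 N, if the wrist force passes 120 N, or if a joint passes its speed limit or range.

## Working session

There is one attempt and no reset: what is moved stays moved. The work goes in short steps, Python scripts to look and compute and a tool call to move; the robot and the scene stay as the last step left them, time stands still between calls to the robot, and variables do not carry over. Pictures are saved under pics/ and viewed, at most 10 in all, crops included, and the job is handed in when it is done.

Besides the shell and the picture viewer there is one more tool, called after "Emit:" as name(argument=value, ...) on one line, values as JSON. carry_out: Moves the arm, as the interface text tells. Its arguments: {"type":"object","properties":{"rows":{"type":"array"},"newtons":{"type":"number"}},"required":["rows"]}

```bash
ls; mkdir -p pics; python3 - <<'E'
from rig import bot
import cv2,numpy as np
o=bot.get_obs();print(o)
ims=[]
for n in("side","top"):
    s=bot.snapshot(n);cv2.imwrite(f"pics/{n}0.png",s["pixels"][:,:,::-1]);print(n,s["mtx"].tolist(),np.round(s["world_to_cam"],4).tolist())
E
```

```text
pics
{'t': 0.0, 'joints': array([ 1.27298777e+00,  1.26422108e-01, -4.06088756e-02,  1.40540650e+00,
       -2.26344097e-05,  1.57081205e+00]), 'dq': array([-0.00074472,  0.00085702,  0.00037489,  0.0001586 , -0.00073844,
        0.00080446]), 'joint_torque': array([ 2.39372224e-03, -4.35909283e+01,  3.52926922e+01,  1.72867218e-02,
        9.82290499e-05,  8.87746836e-06]), 'tool_pos': array([0.15392285, 0.50145582, 0.20330603]), 'ee_rot': array([-1.10538004e-04,  1.48362340e-01,  9.88932729e-01, -8.13176328e-04]), 'wrist_force': array([-0.13046417,  0.0978068 ,  0.05095192]), 'ft_torque': array([-0.01753053, -0.01810533, -0.00385391]), 'grasp_force': 0.0, 'gripper_width': 0.08563233020172036}
side [[417.92892941434593, 0.0, 256.58901699178614], [0.0, 417.92892941434593, 194.50050679290777], [0.0, 0.0, 1.0]] [[0.9506, -0.3102, -0.0078, -0.5055], [-0.1585, -0.4637, -0.8717, 0.1023], [0.2667, 0.8299, -0.49, 1.0741], [0.0, 0.0, 0.0, 1.0]]
top [[418.09156311471946, 0.0, 249.44641301438466], [0.0, 418.09156311471946, 192.8820687782998], [0.0, 0.0, 1.0]] [[-0.0089, -0.9998, -0.0157, -0.0547], [-0.9982, 0.0098, -0.0593, 0.517], [0.0594, 0.0152, -0.9981, 1.3932], [0.0, 0.0, 0.0, 1.0]]
```

View pics/top0.png

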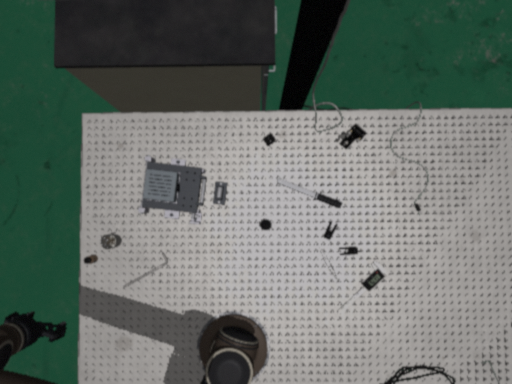

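View pics/side0.png

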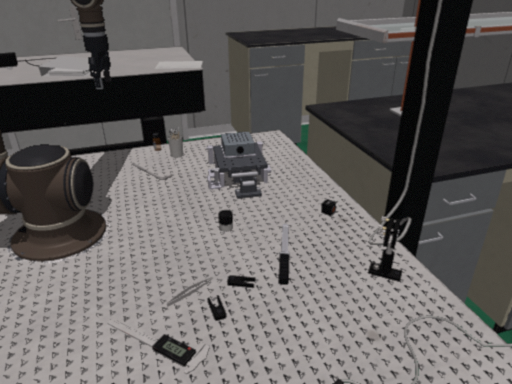

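The top view shows the fixture at (175,187), with its rod end at about (203,187). The fulcrum is at (220,193), and the bar runs from its tip (278,180) to its handle end (341,205). I'll turn these pixels into positions, then take a close look with the wrist camera.

```bash
cat > h.py <<'E'
from rig import bot
import cv2,numpy as np
from scipy.spatial.transform import Rotation as R
def ray(s,uv):
    K,W=np.array(s["mtx"]),np.array(s["world_to_cam"]);Rm,t=W[:3,:3],W[:3,3]
    d=Rm.T@np.linalg.solve(K,[uv[0],uv[1],1.]);return -Rm.T@t,d
def onz(s,uv,z):
    c,d=ray(s,uv);return c+d*(z-c[2])/d[2]
def proj(s,p):
    K,W=np.array(s["mtx"]),np.array(s["world_to_cam"]);q=K@(W[:3,:3]@np.asarray(p)+W[:3,3]);return q[:2]/q[2]
def pose():
    o=bot.get_obs();w,x,y,z=o["ee_rot"];return np.array(o["tool_pos"]),R.from_quat([x,y,z,w]),o
def delta(p,r):
    """shift in cm in tool axes, rotvec deg in tool axes, to go to pose p,r"""
    P,Q,o=pose();return np.round(Q.inv().apply(np.array(p)-P)*100,2),np.round(np.degrees((Q.inv()*r).as_rotvec()),2)
def look(name,fn,box=None,k=1):
    s=bot.snapshot(name);im=s["pixels"][:,:,::-1]
    np.savez("pics/"+fn+".npz",**s)
    if box: im=im[box[1]:box[3],box[0]:box[2]]
    cv2.imwrite("pics/"+fn+".png",cv2.resize(im,None,fx=k,fy=k,interpolation=cv2.INTER_CUBIC));return s
E
python3 - <<'E'
from h import *
s=look("top","top1",(130,120,360,240),3.4)
for n,uv,z in [("rod",(204,187),.04),("fulc",(220,193),.05),("tip",(278,180),.004),("hend",(341,205),.011),("can",(265,224),.046),("cube",(269,139),.032),("fa",(331,230),.01),("fb",(348,250),.01)]: print(n,onz(s,uv,z).round(3))
w=look("wrist","w0");P,Q,o=pose();print(Q.as_matrix().round(3))
W=np.array(w["world_to_cam"]);C=-W[:3,:3].T@W[:3,3]
print("cam in tool",Q.inv().apply(C-P),(Q.inv().as_matrix()@W[:3,:3].T).round(3),w["mtx"])
E
```

```text
rod [0.536 0.091 0.04 ]
fulc [0.515 0.037 0.05 ]
tip [ 0.56  -0.157  0.004]
hend [ 0.473 -0.367  0.011]
can [ 0.412 -0.11   0.046]
cube [ 0.696 -0.127  0.032]
fa [ 0.389 -0.332  0.01 ]
fb [ 0.322 -0.387  0.01 ]
[[-0.956  0.293 -0.   ]
 [ 0.293  0.956 -0.001]
 [-0.    -0.001 -1.   ]]
cam in tool [ 0.07742683  0.00110244 -0.16990694] [[-0.001 -0.954 -0.299]
 [ 1.    -0.001 -0.001]
 [ 0.    -0.299  0.954]] [[321.99686095   0.         257.43212717]
 [  0.         321.99686095 194.13761312]
 [  0.           0.           1.        ]]
```

View pics/top1.png

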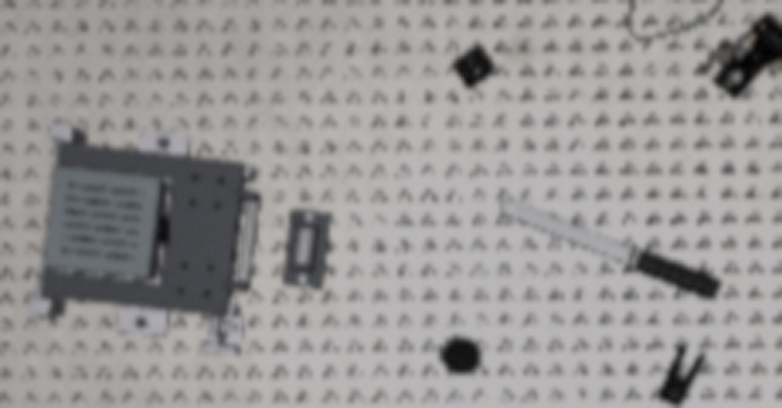

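The enlarged top view shows the rod at crop (247,243), the fulcrum at (308,249) and the strut at (228,328), on the side nearer the robot. Nothing lies between the bar and the fixture. I'll write a small row planner and go above the work area.

```bash
cat >> h.py <<'E'
def tool(yaw,pitch=0.):
    """tool x along heading yaw, bar nose pitched down by pitch; tool z down"""
    x=np.array([np.cos(yaw)*np.cos(pitch),np.sin(yaw)*np.cos(pitch),-np.sin(pitch)])
    y=np.array([np.sin(yaw),-np.cos(yaw),0]);return R.from_matrix(np.c_[x,y,np.cross(x,y)])
def rows(p,r,n):
    """print n rows of a straight move from present pose"""
    P,Q,o=pose();rv=(Q.inv()*r).as_rotvec()
    for i in range(n):
        q=Q*R.from_rotvec(rv*i/n);print(np.round(np.r_[np.degrees(rv)/n,q.inv().apply((np.array(p)-P)/n)*100],2).tolist())
E
python3 - <<'E'
from h import *
rows([.48,0,.25],tool(np.radians(84)),14)
E
```

```text
[-0.0, 0.0, 5.64, -3.28, -2.74, -0.33]
[-0.0, 0.0, 5.64, -3.53, -2.41, -0.33]
[-0.0, 0.0, 5.64, -3.75, -2.05, -0.33]
[-0.0, 0.0, 5.64, -3.93, -1.67, -0.33]
[-0.0, 0.0, 5.64, -4.08, -1.28, -0.33]
[-0.0, 0.0, 5.64, -4.18, -0.87, -0.33]
[-0.0, 0.0, 5.64, -4.25, -0.45, -0.33]
[-0.0, 0.0, 5.64, -4.27, -0.03, -0.33]
[-0.0, 0.0, 5.64, -4.26, 0.39, -0.33]
[-0.0, 0.0, 5.64, -4.2, 0.8, -0.33]
[-0.0, 0.0, 5.64, -4.1, 1.21, -0.33]
[-0.0, 0.0, 5.64, -3.96, 1.61, -0.33]
[-0.0, 0.0, 5.64, -3.78, 1.99, -0.33]
[-0.0, 0.0, 5.64, -3.57, 2.35, -0.33]
```

Emit:
carry_out(rows=[[[0, 0, 5.6, -3.3, -2.7, -0.3, 1], [0, 0, 5.6, -3.5, -2.4, -0.3, 1], [0, 0, 5.6, -3.7, -2.0, -0.3, 1], [0, 0, 5.6, -3.9, -1.7, -0.3, 1], [0, 0, 5.6, -4.1, -1.3, -0.3, 1], [0, 0, 5.6, -4.2, -0.9, -0.3, 1], [0, 0, 5.6, -4.2, -0.4, -0.3, 1], [0, 0, 5.6, -4.3, 0, -0.3, 1], [0, 0, 5.6, -4.2, 0.4, -0.3, 1], [0, 0, 5.6, -4.2, 0.8, -0.3, 1]]])

```text
t: 1.2
tool_pos: [0.3882, 0.1443, 0.2343]
ee_rot: [0.0, 0.597, 0.802, 0.0]
wrist_force: [-0.3, 0.9, -0.7]
gripper_width: 0.0853
grasp_force: 0.0
```

Emit:
carry_out(rows=[[[0, 0, 5.6, -4.1, 1.2, -0.3, 1], [0, 0, 5.6, -4.0, 1.6, -0.3, 1], [0, 0, 5.6, -3.8, 2.0, -0.3, 1], [0, 0, 5.6, -3.6, 2.3, -0.3, 1], [0, 0, 0, 0, 0, 0, 0.6], [0, 0, 0, 0, 0, 0, 0.6]]])

```text
t: 1.8
tool_pos: [0.4815, 0.0016, 0.2456]
ee_rot: [-0.001, 0.741, 0.672, -0.0]
wrist_force: [0.1, -0.3, 0.0]
gripper_width: 0.0594
grasp_force: 0.0
```

```bash
python3 - <<'E'
from h import *
s=look("wrist","w1",None,1.5);P,Q,o=pose();print(P,np.degrees(Q.as_rotvec()),o["gripper_width"],Q.as_matrix().round(3))
E
```

```text
[0.48110176 0.00233124 0.24573466] [-1.33170145e+02 -1.21021419e+02  5.20138449e-02] 0.052216028007265436 [[ 0.095  0.995 -0.001]
 [ 0.995 -0.095  0.   ]
 [ 0.    -0.001 -1.   ]]
```

View pics/w1.png

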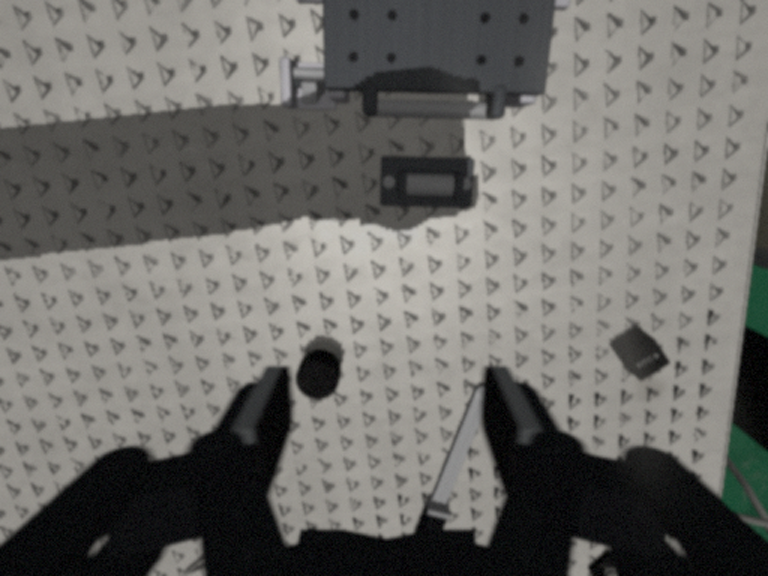

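The close view (1.5x) shows the rod spanning (376,104) to (489,106) between the lugs. The fulcrum block's corners are at (381,157) and (474,207), with the ridge at (430,184). The bar shaft starts at (478,388). I'll measure these points.

```bash
python3 - <<'E'
from h import *
s=dict(np.load("pics/w1.npz"))
f=lambda u,v,z:onz(s,(u/1.5,v/1.5),z)
g=cv2.cvtColor(s["pixels"],cv2.COLOR_RGB2GRAY)
print("colprofile rod u=430",g[55:85,287].tolist())
print("ridge",g[100:142,287].tolist()); print("rowprof fulc v=184",g[122,250:320].tolist()); print("rowprof rod v=105",g[70,238:345].tolist())
a,b=f(378,105,.04),f(488,107,.04);d=a-b;print("rod",(a+b)/2,np.linalg.norm(d),np.degrees(np.arctan2(d[1],d[0])))
for p in[(403,184),(456,184)]:print("ridge",f(*p,.044))
t=dict(np.load("pics/top1.npz"))
# bar handle mask in top
hsv=t["pixels"].astype(int).max(2);m=(hsv<70).astype(np.uint8);m[:, :305]=0;m[:,352:]=0;m[:185]=0;m[212:]=0
v,u=np.nonzero(m);print(len(u),u.mean(),v.mean());c=onz(t,(u.mean(),v.mean()),.017)
uv=np.c_[u,v].astype(float);w=np.linalg.svd(uv-uv.mean(0))[2][0];e=onz(t,uv.mean(0)-w*10*np.sign(w[0]),.017)-c;print("handle",c,np.degrees(np.arctan2(e[1],e[0])), "tip",onz(t,(278,180),.004))
E
```

```text
colprofile rod u=430 [36, 41, 34, 36, 36, 31, 45, 64, 80, 83, 85, 82, 78, 73, 75, 78, 79, 76, 74, 70, 65, 61, 62, 62, 76, 87, 89, 90, 86, 88]
ridge [73, 79, 83, 79, 67, 49, 36, 36, 35, 35, 32, 34, 34, 32, 33, 38, 51, 63, 70, 76, 76, 77, 78, 77, 77, 78, 73, 72, 60, 57, 42, 38, 34, 33, 32, 34, 39, 48, 60, 70, 71, 69]
rowprof fulc v=184 [59, 66, 69, 59, 49, 57, 68, 75, 78, 78, 77, 71, 66, 48, 34, 26, 32, 33, 35, 38, 45, 60, 74, 77, 75, 79, 77, 76, 77, 73, 78, 79, 77, 77, 76, 77, 77, 78, 79, 81, 80, 81, 77, 78, 78, 82, 80, 76, 77, 77, 79, 71, 61, 43, 33, 35, 33, 34, 43, 58, 70, 72, 77, 66, 65, 66, 80, 91, 123, 162]
rowprof rod v=105 [85, 84, 76, 67, 43, 34, 32, 35, 38, 35, 33, 28, 37, 56, 70, 77, 77, 78, 76, 77, 76, 78, 79, 80, 74, 76, 74, 78, 77, 77, 78, 77, 78, 77, 78, 79, 76, 77, 75, 75, 76, 79, 78, 80, 78, 77, 79, 77, 76, 78, 76, 78, 78, 79, 77, 78, 77, 81, 77, 76, 78, 78, 77, 79, 77, 77, 79, 81, 76, 82, 80, 79, 80, 78, 80, 82, 79, 85, 91, 102, 113, 120, 121, 119, 116, 104, 76, 49, 37, 46, 55, 65, 73, 78, 75, 69, 69, 64, 69, 74, 79, 75, 76, 69, 69, 70, 71]
rod [0.52417213 0.09896272 0.04      ] 0.08004326897711996 173.40265874791382
ridge [0.49748878 0.04607116 0.044     ]
ridge [0.53723815 0.04217013 0.044     ]
131 328.8396946564886 200.3053435114504
handle [ 0.48883925 -0.32525446  0.017     ] 68.02305927321787 tip [ 0.56000512 -0.15672136  0.004     ]
```

```bash
python3 - <<'E'
from h import *
rows([.489,-.327,.09],tool(np.radians(68)),9)
E
```

```text
[-0.01, -0.0, 1.84, -3.63, 0.44, 1.73]
[-0.01, -0.0, 1.84, -3.62, 0.55, 1.73]
[-0.01, -0.0, 1.84, -3.6, 0.67, 1.73]
[-0.01, -0.0, 1.84, -3.58, 0.78, 1.73]
[-0.01, -0.0, 1.84, -3.55, 0.9, 1.73]
[-0.01, -0.0, 1.84, -3.52, 1.01, 1.73]
[-0.01, -0.0, 1.84, -3.48, 1.12, 1.73]
[-0.01, -0.0, 1.84, -3.45, 1.23, 1.73]
[-0.01, -0.0, 1.84, -3.4, 1.34, 1.73]
```

Emit:
carry_out(rows=[[[0, 0, 1.8, -3.6, 0.4, 1.7, 0.8], [0, 0, 1.8, -3.6, 0.6, 1.7, 0.8], [0, 0, 1.8, -3.6, 0.7, 1.7, 0.8], [0, 0, 1.8, -3.6, 0.8, 1.7, 0.8], [0, 0, 1.8, -3.6, 0.9, 1.7, 0.8], [0, 0, 1.8, -3.5, 1.0, 1.7, 0.8], [0, 0, 1.8, -3.5, 1.1, 1.7, 0.8], [0, 0, 1.8, -3.4, 1.2, 1.7, 0.8], [0, 0, 1.8, -3.4, 1.3, 1.7, 0.8], [0, 0, 0, 0, 0, 0, 0.8]]])

```text
t: 2.85
tool_pos: [0.4888, -0.3276, 0.0903]
ee_rot: [-0.001, 0.828, 0.561, -0.001]
wrist_force: [-0.3, 0.3, 0.8]
gripper_width: 0.068
grasp_force: 0.0
```

```bash
python3 - <<'E'
from h import *
s=look("wrist","w2",None,1.5);P,Q,o=pose();print(P,np.degrees(np.arctan2(*Q.as_matrix()[[1,0],0])))
E
```

```text
[ 0.48909588 -0.32602029  0.09155946] 68.3227777606877
```

View pics/w2.png

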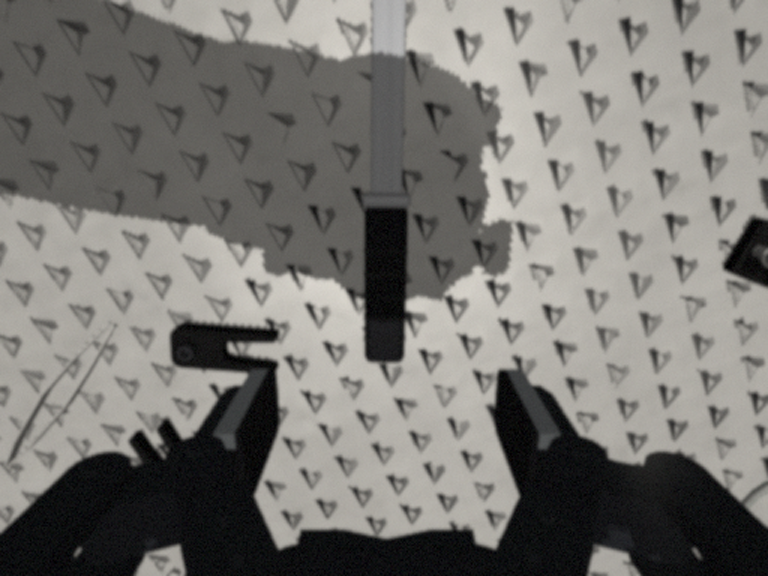

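The wrist view shows the handle from (386,207) to (384,348), with the shaft running up to (388,20). Fork_a lies to the left at (225,345). Next I'll compute the exact handle pose and check the clearance to fork_a.

```bash
python3 - <<'E'
from h import *
s=dict(np.load("pics/w2.npz"));f=lambda u,v,z:onz(s,(u/1.5,v/1.5),z)
a=f(386,207,.022);b=f(384.5,322,.022);b2=f(384.5,360,.0);c=f(388.5,20,.008)
for n,x in(("front",a),("rear top",b),("rear bottom",b2),("shaft",c),("fork",f(277,335,.016)),("fork",f(277,365,.016))):print(n,x)
d=c-b2;yaw=np.arctan2(d[1],d[0]);print(np.degrees(yaw),np.linalg.norm(b-a))
h=np.array([np.cos(yaw),np.sin(yaw),0]);print("mid",(a+b2)/2, a-h*.043)
P,Q,o=pose();print("fork in tool",Q.inv().apply(f(277,350,.016)-P))
E
```

```text
front [ 0.50461753 -0.28431369  0.022     ]
rear top [ 0.48146235 -0.34002075  0.022     ]
rear bottom [ 0.46918541 -0.37015845  0.        ]
shaft [ 0.53708936 -0.2061632   0.008     ]
fork [ 0.42315962 -0.32747069  0.016     ]
fork [ 0.4153129  -0.34377654  0.016     ]
67.50748613487886 0.06032775968213289
mid [ 0.48690147 -0.32723607  0.011     ] [ 0.48816734 -0.32404266  0.022     ]
fork in tool [-0.03469753 -0.06114958  0.07570648]
```

Emit:
carry_out(rows=[[[0, 0, 0.8, 0, 0.1, 0, 0.5], [0, 0, 0, 0, 0, 2, 0.5], [0, 0, 0, 0, 0, 2.5, 0.5], [0, 0, 0, 0, 0, 2, 0.5], [0, 0, 0, 0, 0, 1.5, 0.5], [0, 0, 0, 0, 0, 0.7, 0.5], [0, 0, 0, 0, 0, 0, 0.5]]])

```text
t: 3.6
tool_pos: [0.4909, -0.3253, 0.0061]
ee_rot: [-0.0, 0.831, 0.557, -0.0]
wrist_force: [-0.0, -0.2, 1.1]
gripper_width: 0.0425
grasp_force: 0.0
```

Emit:
carry_out(rows=[[[0, 0, 0, 0, 0, 0, 0.1], [0, 0, 0, 0, 0, 0, 0], [0, 0, 0, 0, 0, 0, 0], [0, 0, 0, 0, 0, 0, 0], [0, 0, 0, 0, 0, 0, 0], [0, 0, 0, 0, 0, 0, 0]]], newtons=110)

```text
t: 4.2
tool_pos: [0.4907, -0.3269, 0.0062]
ee_rot: [0.0, 0.831, 0.556, 0.0]
wrist_force: [0.1, 0.7, 0.2]
gripper_width: -0.0003
grasp_force: 0.0
```

The gripper shut fully without meeting the bar, so I'll look.

```bash
python3 - <<'E'
from h import *
s=look("wrist","w3",None,1.5);look("side","s3")
E
```

```text
(no output)
```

View pics/w3.png

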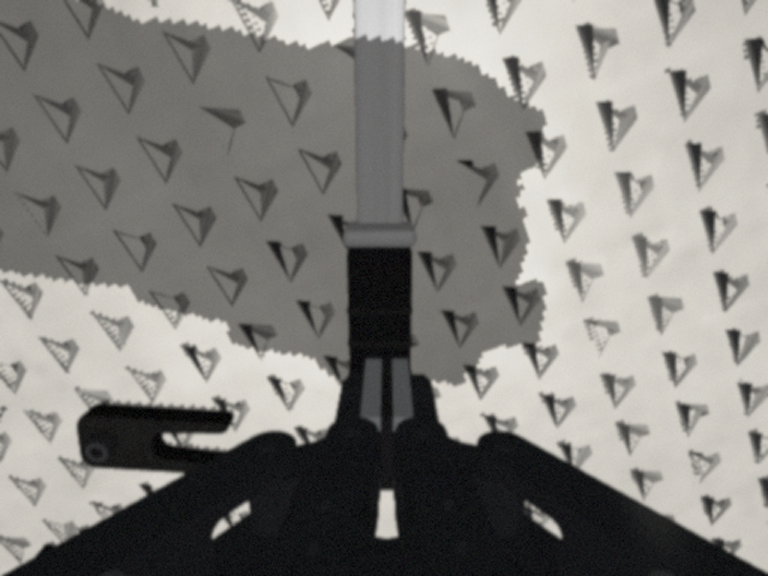

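```bash
python3 - <<'E'
from h import *
for n,vs in(("pics/w2.npz",(194,207,318,360)),("pics/w3.npz",(222,247,312,340,355))):
    s=dict(np.load(n));
    W=s["world_to_cam"];print(n,"cam",-W[:3,:3].T@W[:3,3])
    for v in vs:print(v,onz(s,(383/1.5,v/1.5),.022).round(4),onz(s,(383/1.5,v/1.5),.008).round(4))
P,Q,o=pose();print(P,proj(s,P)*1.5,Q.as_matrix()[:,2],o["joints"])
im=cv2.imread("pics/s3.png");cv2.imwrite("pics/s3c.png",cv2.resize(im[190:300,220:360],None,fx=5,fy=5))
E
```

```text
pics/w2.npz cam [ 0.51741303 -0.25528531  0.26028372]
194 [ 0.5056 -0.2779  0.022 ] [ 0.5049 -0.2793  0.008 ]
207 [ 0.5033 -0.2838  0.022 ] [ 0.5024 -0.2854  0.008 ]
318 [ 0.4816 -0.3376  0.022 ] [ 0.4795 -0.3425  0.008 ]
360 [ 0.4725 -0.3601  0.022 ] [ 0.4699 -0.3663  0.008 ]
pics/w3.npz cam [ 0.51966615 -0.25474258  0.17616228]
222 [ 0.5089 -0.2777  0.022 ] [ 0.508  -0.2797  0.008 ]
247 [ 0.5058 -0.2852  0.022 ] [ 0.5045 -0.288   0.008 ]
312 [ 0.4972 -0.3059  0.022 ] [ 0.4951 -0.3106  0.008 ]
340 [ 0.4932 -0.3154  0.022 ] [ 0.4908 -0.3209  0.008 ]
355 [ 0.491  -0.3207  0.022 ] [ 0.4884 -0.3266  0.008 ]
[ 0.49071759 -0.32688797  0.00607896] [388.83069806 351.31586894] [-1.41248407e-05  7.37536461e-06 -1.00000000e+00] [-5.87638881e-01  3.15262231e-01 -2.43559900e-01  1.01199004e+00
 -1.69261480e-06  1.37533405e+00]
```

View pics/s3c.png

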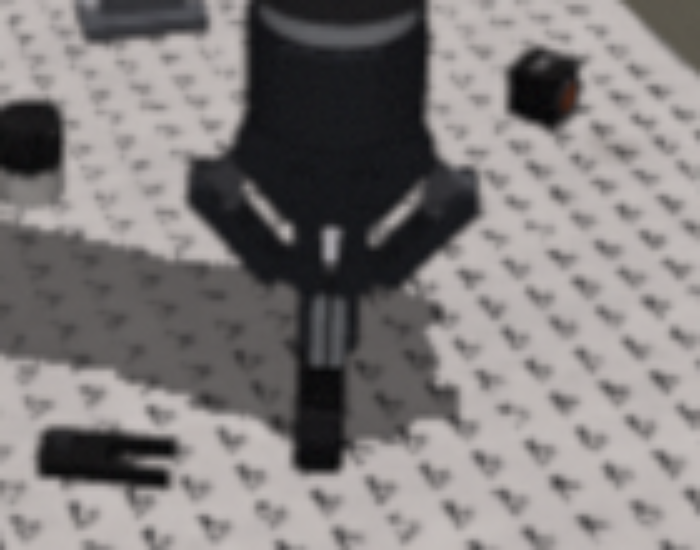

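The side crop shows the shut fingertips at crop (328,367), i.e. full image (285.6,263.4). They're over the handle rather than round it. I'll check how high the tips really are.

```bash
python3 - <<'E'
from h import *
s=dict(np.load("pics/s3.npz"));P,Q,o=pose();print(o["t"],P,o["wrist_force"],o["gripper_width"])
for dz in(0,.01,.02,.03,.04):print(dz,proj(s,P+[0,0,dz]))
print("top of handle at P",proj(s,[P[0],P[1],.022]),"rear end",proj(s,[.472,-.362,.022]),proj(s,[.472,-.362,.0]))
c,d=ray(s,(285.6,263.4));n=P+[0,0,0]-c
# point on ray nearest vertical line through P
A=np.c_[d,-np.array([0,0,1.])];k=np.linalg.lstsq(A,np.array([P[0],P[1],0])-c,rcond=None)[0];print("tip z est",k[1])
E
```

```text
4.3 [ 0.49071759 -0.32688797  0.00607896] [-0.13039307  0.37091404 -0.12634701] 0.00016988862226520587
0 [284.59126386 271.18031362]
0.01 [284.70403652 267.65120146]
0.02 [284.81800928 264.08453328]
0.03 [284.93320139 260.47970637]
0.04 [285.04963255 256.83610507]
top of handle at P [284.77137405 265.54393805] rear end [282.60780129 277.32385215] [282.3762301 285.2408704]
tip z est 0.0280815808259568
```

Emit:
carry_out(rows=[[[0, 0, 0, 0, 0, 0, 0.45], [0, 0, 0, 0, 0, 0, 0.45], [0, 0, 0, 0, 0, 0, 0.45], [0, 0, 0, 0, 0, 0, 0.45], [0, 0, 0, 0, 0, 0.2, 0.45], [0, 0, 0, 0, 0, 0.2, 0.45], [0, 0, 0, 0, 0, 0, 0.45], [0, 0, 0, 0, 0, 0, 0.45]]])

```text
t: 5.1
tool_pos: [0.4907, -0.3267, 0.0019]
ee_rot: [-0.0, 0.831, 0.556, -0.0]
wrist_force: [-0.4, 0.3, -0.2]
gripper_width: 0.0386
grasp_force: 0.0
```

Emit:
carry_out(rows=[[[0, 0, 0, 0, 0, 0.3, 0.45], [0, 0, 0, 0, 0, 0.2, 0.45], [0, 0, 0, 0, 0, 0, 0.45], [0, 0, 0, 0, 0, 0, 0.45]]])

```text
t: 5.5
tool_pos: [0.4907, -0.3268, -0.003]
ee_rot: [-0.0, 0.831, 0.556, -0.0]
wrist_force: [-0.4, -0.1, -0.0]
gripper_width: 0.0385
grasp_force: 0.0
```

Emit:
carry_out(rows=[[[0, 0, 0, 0, 0, 0.3, 0.45], [0, 0, 0, 0, 0, 0.2, 0.45], [0, 0, 0, 0, 0, 0, 0.45], [0, 0, 0, 0, 0, 0, 0.45]]])

```text
t: 5.9
tool_pos: [0.4907, -0.3268, -0.008]
ee_rot: [-0.0, 0.831, 0.556, -0.0]
wrist_force: [-0.8, -0.3, -0.0]
gripper_width: 0.0381
grasp_force: 0.0
```

Emit:
carry_out(rows=[[[0, 0, 0, 0, 0, 0.2, 0.45], [0, 0, 0, 0, 0, 0.2, 0.45], [0, 0, 0, 0, 0, 0, 0.45], [0, 0, 0, 0, 0, 0, 0.45]]])

```text
t: 6.3
tool_pos: [0.4907, -0.3268, -0.012]
ee_rot: [-0.0, 0.831, 0.556, -0.0]
wrist_force: [-0.5, -0.2, 0.0]
gripper_width: 0.0387
grasp_force: 0.0
```

Emit:
carry_out(rows=[[[0, 0, 0, 0, 0, 0.2, 0.45], [0, 0, 0, 0, 0, 0.2, 0.45], [0, 0, 0, 0, 0, 0, 0.35], [0, 0, 0, 0, 0, 0, 0.3], [0, 0, 0, 0, 0, 0, 0.2], [0, 0, 0, 0, 0, 0, 0.1], [0, 0, 0, 0, 0, 0, 0.1], [0, 0, 0, 0, 0, 0, 0.1]]], newtons=110)

```text
t: 7.1
tool_pos: [0.4905, -0.3267, -0.0156]
ee_rot: [-0.0, 0.831, 0.556, -0.0]
wrist_force: [-3.3, 0.9, 4.9]
gripper_width: 0.0184
grasp_force: 108.5
```

Gripped with 108 N. It was simply lower than the reported TCP suggests, so I'll use the measured offset. Next I'll lift and plan the carry to a pre-insert pose.

Emit:
carry_out(rows=[[[0, 0, 0, 0, 0, -1, 0.1], [0, 0, 0, 0, 0, -2, 0.1], [0, 0, 0, 0, 0, -3, 0.1], [0, 0, 0, 0, 0, -3, 0.1], [0, 0, 0, 0, 0, -3, 0.1], [0, 0, 0, 0, 0, -3, 0.1], [0, 0, 0, 0, 0, 0, 0.1]]])

```text
t: 7.8
tool_pos: [0.4929, -0.3282, 0.1388]
ee_rot: [0.004, 0.831, 0.556, 0.001]
wrist_force: [0.7, -1.1, -2.8]
gripper_width: 0.0185
grasp_force: 108.3
```

```bash
cat >> h.py <<'E'
CR=np.array([.5174,.044,.036]);YAW=np.radians(83.5);XT=.189;ZU=.0156
def barpose(s,off,th,yaw=YAW):
    """TCP for tip s past the ridge, underside off above ridge axis, slope th"""
    r=tool(yaw,th);M=r.as_matrix();d,n=M[:,0],-M[:,2];return CR+off*n+(s-XT)*d-ZU*n,r
def barstate():
    P,Q,o=pose();M=Q.as_matrix();d,n=M[:,0],-M[:,2];U=P+ZU*n-CR
    return dict(s=round(float(U@d+XT),4),off=round(float(U@n),4),th=round(float(-np.arcsin(d[2])),3),yaw=round(float(np.degrees(np.arctan2(d[1],d[0]))),2),lat=round(float(U@M[:,1]),4),F=o["wrist_force"].round(1),Fd=round(float(o["wrist_force"]@d),1),Fn=round(float(o["wrist_force"]@n),1))
E
python3 - <<'E'
from h import *
p,r=barpose(.0,.030,.38);print(p,barstate());rows(p,r,8)
E
```

```text
[ 0.49813549 -0.12508244  0.11947674] {'s': -0.1645, 'off': 0.117, 'th': 0.001, 'yaw': 67.53, 'lat': 0.1204, 'F': array([ 0.7, -1.1, -2.8]), 'Fd': -0.8, 'Fn': -2.8}
[-0.33, -2.69, -1.98, 2.37, -0.91, 0.23]
[-0.33, -2.69, -1.98, 2.41, -0.83, 0.11]
[-0.33, -2.69, -1.98, 2.44, -0.75, -0.0]
[-0.33, -2.69, -1.98, 2.46, -0.66, -0.12]
[-0.33, -2.69, -1.98, 2.47, -0.58, -0.24]
[-0.33, -2.69, -1.98, 2.48, -0.49, -0.36]
[-0.33, -2.69, -1.98, 2.47, -0.4, -0.48]
[-0.33, -2.69, -1.98, 2.46, -0.31, -0.6]
```

Emit:
carry_out(rows=[[[-0.3, -2.7, -2, 2.4, -0.9, 0.2, 0.1], [-0.3, -2.7, -2, 2.4, -0.8, 0.1, 0.1], [-0.3, -2.7, -2, 2.4, -0.7, 0, 0.1], [-0.3, -2.7, -2, 2.5, -0.7, -0.1, 0.1], [-0.3, -2.7, -2, 2.5, -0.6, -0.2, 0.1], [-0.3, -2.7, -2, 2.5, -0.5, -0.4, 0.1], [-0.3, -2.7, -2, 2.5, -0.4, -0.5, 0.1], [-0.3, -2.7, -2, 2.5, -0.3, -0.6, 0.1], [0, 0, 0, 0, 0, 0, 0.1]]])

```text
t: 8.7
tool_pos: [0.4953, -0.1187, 0.1131]
ee_rot: [0.12, 0.729, 0.658, -0.144]
wrist_force: [0.1, -0.2, -3.3]
gripper_width: 0.0185
grasp_force: 108.4
```

```bash
python3 - <<'E'
from h import *
print(barstate())
a=look("wrist","w4")["pixels"][:,:,::-1];b=look("side","s4")["pixels"][:,:,::-1]
t=look("top","t4")["pixels"][:,:,::-1]
c=lambda i,x,y,w,h,W,H:cv2.resize(i[y:y+h,x:x+w],(W,H),interpolation=cv2.INTER_CUBIC)
cv2.imwrite("pics/m4.png",np.hstack([c(a,130,0,256,384,400,600),np.vstack([c(b,190,120,120,90,400,300),c(t,180,140,120,90,400,300)])]))
s=dict(np.load("pics/s4.npz"));t=dict(np.load("pics/t4.npz"));w=dict(np.load("pics/w4.npz"))
P,Q,o=pose();M=Q.as_matrix();tip=P+ZU*-M[:,2]+XT*M[:,0]-M[:,2]*.004;print("tip",tip,proj(s,tip),proj(t,tip),proj(w,tip))
E
```

```text
{'s': 0.0081, 'off': 0.0268, 'th': 0.377, 'yaw': 84.29, 'lat': -0.0059, 'F': array([ 0.1, -0.2, -3.3]), 'Fd': 1.0, 'Fn': -3.1}
tip [0.51557836 0.05949644 0.06328387] [244.93294824 173.35903773] [212.6801452  192.63361812] [ 265.25788119 -231.58812957]
```

View pics/m4.png

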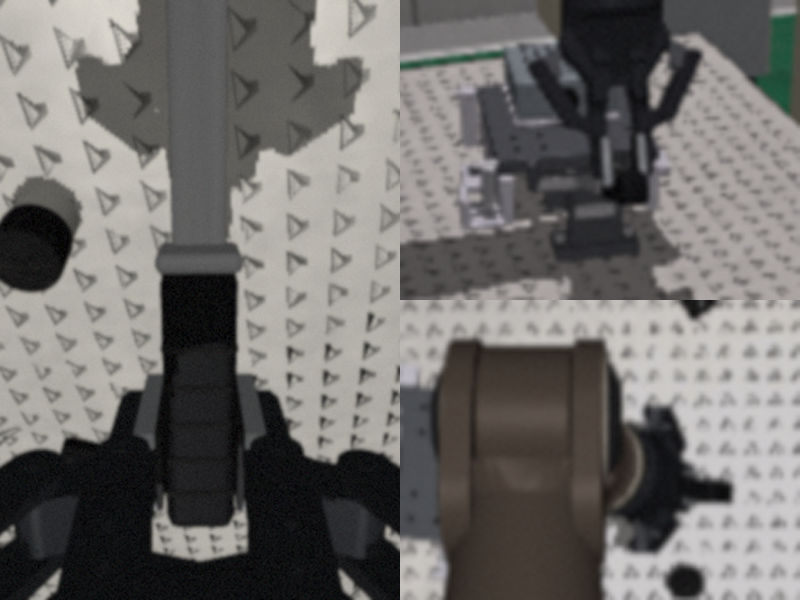

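The composite shows the bar held straight in the pads, from the collar at raw row 157 to the handle end at raw row 336. The tip is hidden by the arm in the other views. I'll get the grip position along the handle from these two rows.

```bash
python3 - <<'E'
from h import *
w=dict(np.load("pics/w4.npz"));P,Q,o=pose()
def hit(u,v,zt):
    c,d=ray(w,(u,v));c=Q.inv().apply(c-P);d=Q.inv().apply(d);return (c+d*(zt-c[2])/d[2]).round(4)
for zu in(.0156,.019,.012):
    zt=-(zu+.022);print(zu,hit(257,157,zt),hit(257,174,zt),hit(257,336,zt),"width",hit(233,180,zt)[1],hit(281,180,zt)[1],"shaft",hit(130+170/1.5625,100/1.5625,-zu-.008)[1],hit(130+227/1.5625,64,-zu-.008)[1])
E
```

```text
0.0156 [ 0.0562 -0.0021 -0.0376] [ 0.049  -0.002  -0.0376] [-0.0344 -0.0016 -0.0376] width -0.0122 0.0082 shaft -0.01 0.0054
0.019 [ 0.0569 -0.0021 -0.041 ] [ 0.0498 -0.002  -0.041 ] [-0.0315 -0.0016 -0.041 ] width -0.012 0.0079 shaft -0.0098 0.0052
0.012 [ 0.0556 -0.0021 -0.034 ] [ 0.0481 -0.002  -0.034 ] [-0.0376 -0.0016 -0.034 ] width -0.0125 0.0085 shaft -0.0102 0.0056
```

```bash
sed -i 's/XT=.189/XT=.197/' h.py; python3 - <<'E'
from h import *
print(barstate());p,r=barpose(.025,.014,.38);rows(p,r,4)
E
```

```text
{'s': 0.0121, 'off': 0.0269, 'th': 0.378, 'yaw': 83.9, 'lat': -0.0039, 'F': array([ 0.6, -0.5, -3.8]), 'Fd': 1.0, 'Fn': -3.7}
[-0.15, -0.03, 0.09, 0.32, 0.07, 0.31]
[-0.15, -0.03, 0.09, 0.32, 0.07, 0.31]
[-0.15, -0.03, 0.09, 0.32, 0.07, 0.31]
[-0.15, -0.03, 0.09, 0.32, 0.06, 0.31]
```

Emit:
carry_out(rows=[[[-0.1, 0, 0.1, 0.3, 0.1, 0.3, 0.1], [-0.1, 0, 0.1, 0.3, 0.1, 0.3, 0.1], [-0.1, 0, 0.1, 0.3, 0.1, 0.3, 0.1], [-0.1, 0, 0.1, 0.3, 0.1, 0.3, 0.1], [0, 0, 0, 0, 0, 0, 0.1], [0, 0, 0, 0, 0, 0, 0.1]]])

```text
t: 9.45
tool_pos: [0.5006, -0.1163, 0.0998]
ee_rot: [0.124, 0.733, 0.653, -0.141]
wrist_force: [-0.0, -0.2, -3.5]
gripper_width: 0.0186
grasp_force: 108.4
```

```bash
python3 -c "
from h import *
print(barstate())"
```

```text
{'s': 0.0236, 'off': 0.0154, 'th': 0.378, 'yaw': 83.43, 'lat': 0.0016, 'F': array([-0. , -0.2, -3.5]), 'Fd': 1.1, 'Fn': -3.3}
```

Now I'll lower along the tool z in 1 mm steps until the ridge is felt.

Emit:
carry_out(rows=[[[0, 0, 0, 0, 0, 0.2, 0.1], [0, 0, 0, 0, 0, 0.2, 0.1], [0, 0, 0, 0, 0, 0, 0.1], [0, 0, 0, 0, 0, 0, 0.1]]])

```text
t: 9.85
tool_pos: [0.5005, -0.1177, 0.0962]
ee_rot: [0.124, 0.733, 0.653, -0.141]
wrist_force: [-0.2, 0.3, -3.9]
gripper_width: 0.0187
grasp_force: 108.4
```

Emit:
carry_out(rows=[[[0, 0, 0, 0, 0, 0.1, 0.1], [0, 0, 0, 0, 0, 0.1, 0.1], [0, 0, 0, 0, 0, 0, 0.1], [0, 0, 0, 0, 0, 0, 0.1]]])

```text
t: 10.25
tool_pos: [0.5004, -0.1184, 0.0943]
ee_rot: [0.124, 0.733, 0.653, -0.141]
wrist_force: [0.2, 0.7, -3.1]
gripper_width: 0.0183
grasp_force: 108.4
```

Emit:
carry_out(rows=[[[0, 0, 0, 0, 0, 0.1, 0.1], [0, 0, 0, 0, 0, 0, 0.1], [0, 0, 0, 0, 0, 0, 0.1]]])

```text
t: 10.55
tool_pos: [0.5004, -0.1187, 0.0934]
ee_rot: [0.124, 0.733, 0.653, -0.141]
wrist_force: [0.9, 0.6, -3.4]
gripper_width: 0.0186
grasp_force: 108.4
```

Emit:
carry_out(rows=[[[0, 0, 0, 0, 0, 0.1, 0.1], [0, 0, 0, 0, 0, 0, 0.1], [0, 0, 0, 0, 0, 0, 0.1]]])

```text
t: 10.85
tool_pos: [0.5004, -0.1191, 0.0926]
ee_rot: [0.124, 0.733, 0.653, -0.141]
wrist_force: [-0.2, -1.0, -3.4]
gripper_width: 0.0186
grasp_force: 108.4
```

Emit:
carry_out(rows=[[[0, 0, 0, 0, 0, 0.1, 0.1], [0, 0, 0, 0, 0, 0, 0.1], [0, 0, 0, 0, 0, 0, 0.1]]])

```text
t: 11.15
tool_pos: [0.5004, -0.1195, 0.0917]
ee_rot: [0.124, 0.733, 0.653, -0.141]
wrist_force: [-0.3, 0.3, -1.9]
gripper_width: 0.0189
grasp_force: 108.5
```

Emit:
carry_out(rows=[[[0, 0, 0, 0, 0, 0.1, 0.1], [0, 0, 0, 0, 0, 0, 0.1], [0, 0, 0, 0, 0, 0, 0.1]]])

```text
t: 11.45
tool_pos: [0.5003, -0.1199, 0.0908]
ee_rot: [0.124, 0.733, 0.653, -0.141]
wrist_force: [-0.7, -1.4, -0.9]
gripper_width: 0.0189
grasp_force: 108.5
```

Ridge contact: about 2.5 N now rests on it. I'll back off half a millimetre and slide in along the bar.

Emit:
carry_out(rows=[[[0, 0, 0, 0, 0, -0.1, 0.1], [0, 0, 0, 0.3, 0, 0, 0.1], [0, 0, 0, 0.3, 0, 0, 0.1], [0, 0, 0, 0.3, 0, 0, 0.1], [0, 0, 0, 0.3, 0, 0, 0.1], [0, 0, 0, 0.3, 0, 0, 0.1], [0, 0, 0, 0.3, 0, 0, 0.1], [0, 0, 0, 0, 0, 0, 0.1]]])

```text
t: 12.25
tool_pos: [0.5023, -0.1023, 0.0847]
ee_rot: [0.124, 0.733, 0.654, -0.141]
wrist_force: [1.2, 2.1, -2.8]
gripper_width: 0.0185
grasp_force: 108.5
```

```bash
python3 -c "
from h import *
print(barstate())"
```

```text
{'s': 0.0424, 'off': 0.0067, 'th': 0.377, 'yaw': 83.47, 'lat': 0.0017, 'F': array([ 1.2,  2.1, -2.8]), 'Fd': 3.1, 'Fn': -1.8}
```

Emit:
carry_out(rows=[[[0, 0, 0, 0.2, 0, 0, 0.1], [0, 0, 0, 0.2, 0, 0, 0.1], [0, 0, 0, 0.2, 0, 0, 0.1], [0, 0, 0, 0.2, 0, 0, 0.1], [0, 0, 0, 0, 0, 0, 0.1], [0, 0, 0, 0, 0, 0, 0.1]]])

```text
t: 12.85
tool_pos: [0.5031, -0.0952, 0.0819]
ee_rot: [0.124, 0.733, 0.654, -0.141]
wrist_force: [0.4, 1.7, -2.6]
gripper_width: 0.0186
grasp_force: 108.5
```

Emit:
carry_out(rows=[[[0, 0, 0, 0.2, 0, 0, 0.1], [0, 0, 0, 0.2, 0, 0, 0.1], [0, 0, 0, 0.2, 0, 0, 0.1], [0, 0, 0, 0, 0, 0, 0.1], [0, 0, 0, 0, 0, 0, 0.1]]])

```text
t: 13.35
tool_pos: [0.5037, -0.0896, 0.0796]
ee_rot: [0.124, 0.733, 0.654, -0.141]
wrist_force: [-1.0, 0.6, -1.8]
gripper_width: 0.0188
grasp_force: 108.5
```

```bash
python3 -c "
from h import *
print(barstate())"
```

```text
{'s': 0.056, 'off': 0.0067, 'th': 0.377, 'yaw': 83.45, 'lat': 0.0017, 'F': array([-1. ,  0.6, -1.8]), 'Fd': 1.1, 'Fn': -1.5}
```

Emit:
carry_out(rows=[[[0, 0, 0, 0.2, 0, 0, 0.1], [0, 0, 0, 0.2, 0, 0, 0.1], [0, 0, 0, 0.2, 0, 0, 0.1], [0, 0, 0, 0, 0, 0, 0.1], [0, 0, 0, 0, 0, 0, 0.1]]])

```text
t: 13.85
tool_pos: [0.5044, -0.0841, 0.0774]
ee_rot: [0.124, 0.733, 0.654, -0.141]
wrist_force: [-0.5, 1.4, -3.0]
gripper_width: 0.0186
grasp_force: 108.5
```

Emit:
carry_out(rows=[[[0, 0, 0, 0.1, 0, 0, 0.1], [0, 0, 0, 0.1, 0, 0, 0.1], [0, 0, 0, 0.1, 0, 0, 0.1], [0, 0, 0, 0.1, 0, 0, 0.1], [0, 0, 0, 0, 0, 0, 0.1], [0, 0, 0, 0, 0, 0, 0.1]]])

```text
t: 14.45
tool_pos: [0.5048, -0.0806, 0.0761]
ee_rot: [0.124, 0.733, 0.653, -0.141]
wrist_force: [-0.9, 0.6, -1.7]
gripper_width: 0.0186
grasp_force: 108.5
```

Emit:
carry_out(rows=[[[0, 0, 0, 0.1, 0, 0, 0.1], [0, 0, 0, 0.1, 0, 0, 0.1], [0, 0, 0, 0.1, 0, 0, 0.1], [0, 0, 0, 0, 0, 0, 0.1], [0, 0, 0, 0, 0, 0, 0.1]]])

```text
t: 14.95
tool_pos: [0.5051, -0.0778, 0.0749]
ee_rot: [0.124, 0.733, 0.654, -0.141]
wrist_force: [0.9, 0.4, -1.4]
gripper_width: 0.0191
grasp_force: 108.5
```

Emit:
carry_out(rows=[[[0, 0, 0, 0.05, 0, 0, 0.1], [0, 0, 0, 0.05, 0, 0, 0.1], [0, 0, 0, 0.05, 0, 0, 0.1], [0, 0, 0, 0.05, 0, 0, 0.1], [0, 0, 0, 0, 0, 0, 0.1]]])

```text
t: 15.45
tool_pos: [0.5053, -0.076, 0.0742]
ee_rot: [0.124, 0.733, 0.653, -0.141]
wrist_force: [-0.1, 0.0, -1.6]
gripper_width: 0.0185
grasp_force: 108.5
```

Emit:
carry_out(rows=[[[0, 0, 0, 0.05, 0, 0, 0.1], [0, 0, 0, 0.05, 0, 0, 0.1], [0, 0, 0, 0.05, 0, 0, 0.1], [0, 0, 0, 0.05, 0, 0, 0.1], [0, 0, 0, 0, 0, 0, 0.1]]])

```text
t: 15.95
tool_pos: [0.5055, -0.0741, 0.0735]
ee_rot: [0.124, 0.733, 0.653, -0.141]
wrist_force: [1.2, -0.6, -2.1]
gripper_width: 0.0189
grasp_force: 108.5
```

Emit:
carry_out(rows=[[[0, 0, 0, 0.05, 0, 0, 0.1], [0, 0, 0, 0.05, 0, 0, 0.1], [0, 0, 0, 0.05, 0, 0, 0.1], [0, 0, 0, 0.05, 0, 0, 0.1], [0, 0, 0, 0, 0, 0, 0.1]]])

```text
t: 16.45
tool_pos: [0.5058, -0.0723, 0.0727]
ee_rot: [0.124, 0.733, 0.653, -0.141]
wrist_force: [-0.9, -0.1, -0.2]
gripper_width: 0.0187
grasp_force: 108.5
```

Emit:
carry_out(rows=[[[0, 0, 0, 0.05, 0, 0, 0.1], [0, 0, 0, 0.05, 0, 0, 0.1], [0, 0, 0, 0.05, 0, 0, 0.1], [0, 0, 0, 0.05, 0, 0, 0.1], [0, 0, 0, 0, 0, 0, 0.1]]])

```text
t: 16.95
tool_pos: [0.5059, -0.0705, 0.072]
ee_rot: [0.124, 0.733, 0.653, -0.141]
wrist_force: [0.9, 0.7, -1.2]
gripper_width: 0.0186
grasp_force: 108.5
```

Emit:
carry_out(rows=[[[0, 0, 0, 0.05, 0, 0, 0.1], [0, 0, 0, 0.05, 0, 0, 0.1], [0, 0, 0, 0.05, 0, 0, 0.1], [0, 0, 0, 0.05, 0, 0, 0.1], [0, 0, 0, 0, 0, 0, 0.1]]])

```text
t: 17.45
tool_pos: [0.5061, -0.0686, 0.0713]
ee_rot: [0.124, 0.733, 0.653, -0.141]
wrist_force: [0.9, -0.4, -0.7]
gripper_width: 0.0187
grasp_force: 108.5
```

Emit:
carry_out(rows=[[[0, 0, 0, 0.05, 0, 0, 0.1], [0, 0, 0, 0.05, 0, 0, 0.1], [0, 0, 0, 0.05, 0, 0, 0.1], [0, 0, 0, 0.05, 0, 0, 0.1], [0, 0, 0, 0, 0, 0, 0.1]]])

```text
t: 17.95
tool_pos: [0.5064, -0.0668, 0.0705]
ee_rot: [0.124, 0.733, 0.653, -0.141]
wrist_force: [1.0, 0.1, -1.1]
gripper_width: 0.0186
grasp_force: 108.5
```

Emit:
carry_out(rows=[[[0, 0, 0, 0.05, 0, 0, 0.1], [0, 0, 0, 0.05, 0, 0, 0.1], [0, 0, 0, 0.05, 0, 0, 0.1], [0, 0, 0, 0.05, 0, 0, 0.1], [0, 0, 0, 0, 0, 0, 0.1]]])

```text
t: 18.45
tool_pos: [0.5065, -0.0664, 0.0705]
ee_rot: [0.125, 0.733, 0.653, -0.142]
wrist_force: [-1.0, -7.1, 2.4]
gripper_width: 0.0186
grasp_force: 108.7
```

The stop is felt at about 8 N, inside the 4 to 15 N window. I'll check the state before levering.

```bash
python3 -c "
from h import *
b=barstate();print(b)
P,Q,o=pose()
M=Q.as_matrix();th0=b['th'];s0=b['s'];off=b['off']
# rotate rigidly about ridge axis: rows of pitch change
ax=M[:,1]
for dth in(.05,.1,.2,.3,.34):
    r=tool(np.radians(b['yaw']),th0-dth);p,_=barpose(s0-.0,off,th0-dth,np.radians(b['yaw']));dd=Q.inv().apply(p-P);print(dth,(dd*100).round(2))
" 
```

```text
{'s': 0.0812, 'off': 0.0063, 'th': 0.381, 'yaw': 83.4, 'lat': 0.0019, 'F': array([-1. , -7.1,  2.4]), 'Fd': -7.6, 'Fn': -0.4}
0.05 [ 0.07 -0.18  0.58]
0.1 [ 0.16 -0.18  1.16]
0.2 [ 0.42 -0.18  2.29]
0.3 [ 0.8  -0.18  3.39]
0.34 [ 0.98 -0.18  3.81]
```

Emit:
carry_out(rows=[[[0, 1.1, 0, 0, 0, 0.22, 0.1], [0, 1.1, 0, 0, 0, 0.22, 0.1], [0, 1.1, 0, 0, 0, 0.22, 0.1], [0, 1.1, 0, 0, 0, 0.22, 0.1], [0, 1.1, 0, 0, 0, 0.22, 0.1], [0, 0, 0, 0, 0, 0, 0.1], [0, 0, 0, 0, 0, 0, 0.1]]])

```text
t: 19.15
tool_pos: [0.5068, -0.0679, 0.0609]
ee_rot: [0.093, 0.739, 0.659, -0.104]
wrist_force: [-2.8, 3.5, 10.4]
gripper_width: 0.0185
grasp_force: 110.2
```

```bash
python3 -c "
from h import *
print(barstate())"
```

```text
{'s': 0.0821, 'off': 0.0085, 'th': 0.28, 'yaw': 83.42, 'lat': 0.0023, 'F': array([-2.8,  3.5, 10.4]), 'Fd': 0.1, 'Fn': 10.9}
```

Emit:
carry_out(rows=[[[0, 1.1, 0, 0, 0, 0.22, 0.1], [0, 1.1, 0, 0, 0, 0.22, 0.1], [0, 1.1, 0, 0, 0, 0.22, 0.1], [0, 1.1, 0, 0, 0, 0.22, 0.1], [0, 1.1, 0, 0, 0, 0.22, 0.1], [0, 0, 0, 0, 0, 0, 0.1], [0, 0, 0, 0, 0, 0, 0.1]]])

```text
t: 19.85
tool_pos: [0.5068, -0.0693, 0.0498]
ee_rot: [0.06, 0.743, 0.663, -0.067]
wrist_force: [-0.7, 6.5, 8.1]
gripper_width: 0.0185
grasp_force: 110.0
```

```bash
python3 -c "
from h import *
print(barstate())"
```

```text
{'s': 0.0826, 'off': 0.0088, 'th': 0.181, 'yaw': 83.47, 'lat': 0.0024, 'F': array([-0.7,  6.5,  8.1]), 'Fd': 4.9, 'Fn': 9.1}
```

Emit:
carry_out(rows=[[[0, 1.1, 0, 0, 0, 0.22, 0.1], [0, 1.1, 0, 0, 0, 0.22, 0.1], [0, 1.1, 0, 0, 0, 0.22, 0.1], [0, 1.1, 0, 0, 0, 0.22, 0.1], [0, 1.1, 0, 0, 0, 0.22, 0.1], [0, 0, 0, 0, 0, 0, 0.1], [0, 0, 0, 0, 0, 0, 0.1]]])

```text
t: 20.55
tool_pos: [0.5068, -0.0697, 0.0387]
ee_rot: [0.027, 0.745, 0.665, -0.031]
wrist_force: [0.3, 10.6, 6.3]
gripper_width: 0.0187
grasp_force: 109.7
```

```bash
python3 - <<'E'
from h import *
print(barstate())
b=look("side","s6")["pixels"][:,:,::-1];a=dict(np.load("pics/s4.npz"))["pixels"][:,:,::-1]
s=dict(np.load("pics/s6.npz"))
yf=np.array([np.sin(YAW),-np.cos(YAW),0])*-1;O=np.array([.5244,.103,0]);xf=np.array([np.cos(YAW),np.sin(YAW),0])
for n,(x,y,z) in dict(lean=(.005,.085,.063),up=(.017,.085,.064),foot=(.017,.085,.018)).items():print(n,proj(s,O+x*xf+y*yf+[0,0,z]))
c=lambda i:cv2.resize(i[135:205,195:275],(400,350),interpolation=cv2.INTER_CUBIC)
cv2.imwrite("pics/m6.png",np.hstack([c(a),c(b)]))
E
```

```text
{'s': 0.083, 'off': 0.0089, 'th': 0.082, 'yaw': 83.51, 'lat': 0.0023, 'F': array([ 0.3, 10.6,  6.3]), 'Fd': 10.0, 'Fn': 7.1}
lean [215.50946859 168.92138202]
up [215.03005138 166.93791985]
foot [215.87280077 180.40378023]
```

View pics/m6.png

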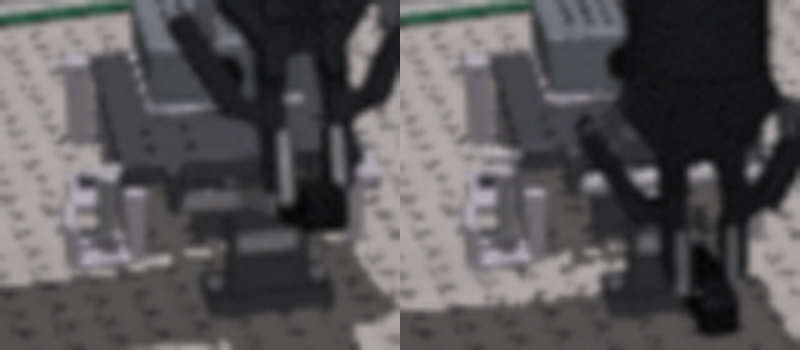

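The left half is before the lift and the right half is now. The plate front has risen, with the rod exposed at about (660,175). The strut and bracket at (505,220) look unchanged. I'll press on in small steps and watch the strut region by image difference.

Emit:
carry_out(rows=[[[0, 0.8, 0, 0, 0, 0.17, 0.1], [0, 0.8, 0, 0, 0, 0.17, 0.1], [0, 0, 0, 0, 0, 0, 0.1], [0, 0, 0, 0, 0, 0, 0.1]]])

```text
t: 21.0
tool_pos: [0.5068, -0.0695, 0.0353]
ee_rot: [0.018, 0.746, 0.666, -0.02]
wrist_force: [0.6, 12.4, 6.7]
gripper_width: 0.0187
grasp_force: 109.7
```

```bash
cat > chk.py <<'E'
from h import *
import sys
print(barstate())
ref=dict(np.load("pics/s6.npz"))["pixels"];s=look("side",sys.argv[1])["pixels"]
d=np.abs(s.astype(int)-ref).max(2)[158:192,203:230]
v,u=np.nonzero(d>40);print("diff px",len(u),(u.mean()+203,v.mean()+158) if len(u) else "",d.mean().round(1))
E
python3 chk.py s7
```

```text
{'s': 0.0832, 'off': 0.0088, 'th': 0.053, 'yaw': 83.52, 'lat': 0.0022, 'F': array([ 0.6, 12.4,  6.7]), 'Fd': 12.0, 'Fn': 7.4}
diff px 2 (np.float64(216.5), np.float64(185.0)) 2.6
```

Emit:
carry_out(rows=[[[0, 0.7, 0, 0.05, 0, 0.15, 0.1], [0, 0, 0, 0.05, 0, 0, 0.1], [0, 0, 0, 0, 0, 0, 0.1]]])

```text
t: 21.35
tool_pos: [0.5068, -0.0694, 0.034]
ee_rot: [0.014, 0.746, 0.666, -0.016]
wrist_force: [-0.7, 9.4, 7.1]
gripper_width: 0.0186
grasp_force: 109.8
```

```bash
python3 chk.py s8
```

```text
{'s': 0.0833, 'off': 0.0087, 'th': 0.043, 'yaw': 83.51, 'lat': 0.0023, 'F': array([-0.7,  9.4,  7.1]), 'Fd': 9.0, 'Fn': 7.5}
diff px 6 (np.float64(216.16666666666666), np.float64(175.33333333333334)) 3.7
```

Emit:
carry_out(rows=[[[0, 0.7, 0, 0.05, 0, 0.15, 0.1], [0, 0, 0, 0, 0, 0, 0.1], [0, 0, 0, 0, 0, 0, 0.1]]])

```text
t: 21.7
tool_pos: [0.5069, -0.0693, 0.0326]
ee_rot: [0.01, 0.746, 0.666, -0.012]
wrist_force: [-1.3, 8.5, 9.1]
gripper_width: 0.0191
grasp_force: 109.9
```

```bash
python3 chk.py s9
```

```text
{'s': 0.0834, 'off': 0.0087, 'th': 0.031, 'yaw': 83.5, 'lat': 0.0024, 'F': array([-1.3,  8.5,  9.1]), 'Fd': 8.0, 'Fn': 9.4}
diff px 9 (np.float64(215.77777777777777), np.float64(172.0)) 4.2
```

Emit:
carry_out(rows=[[[0, 0.7, 0, 0.05, 0, 0.15, 0.1], [0, 0, 0, 0, 0, 0, 0.1], [0, 0, 0, 0, 0, 0, 0.1]]])

```text
t: 22.05
tool_pos: [0.5069, -0.0691, 0.0312]
ee_rot: [0.007, 0.746, 0.666, -0.007]
wrist_force: [-0.8, 7.4, 9.3]
gripper_width: 0.0186
grasp_force: 109.9
```

```bash
python3 chk.py s10; python3 - <<'E'
from h import *
g=lambda n:cv2.cvtColor(dict(np.load(f"pics/{n}.npz"))["pixels"],cv2.COLOR_RGB2GRAY).astype(np.float32)
R0=g("s6")
def sh(n,x,y,w,h):
    a=cv2.resize(R0[y:y+h,x:x+w],None,fx=4,fy=4);a=a-a.mean();b=cv2.resize(g(n)[y:y+h,x:x+w],None,fx=4,fy=4);b=b-b.mean()
    d,r=cv2.phaseCorrelate(a,b,cv2.createHanningWindow(a.shape[::-1],cv2.CV_32F));return np.round(np.array(d)/4,2)
for n in("s4","s7","s8","s9","s10"):print(n,"plate",sh(n,216,145,20,24),"strut",sh(n,205,165,16,16),"frame",sh(n,218,170,14,20))
for n in("s6","s8","s9","s10"):print(g(n)[162:184:1,214].astype(int).tolist(),g(n)[162:184:1,212].astype(int).tolist())
E
```

```text
{'s': 0.0835, 'off': 0.0086, 'th': 0.02, 'yaw': 83.49, 'lat': 0.0024, 'F': array([-0.8,  7.4,  9.3]), 'Fd': 7.1, 'Fn': 9.4}
diff px 10 (np.float64(215.7), np.float64(171.2)) 4.4
s4 plate [-0.03  1.99] strut [ 0.   -0.02] frame [ 0.01 -0.02]
s7 plate [-0.02  0.02] strut [ 0.   -0.02] frame [-0.02 -0.  ]
s8 plate [0. 0.] strut [-0.02  0.01] frame [0.01 0.  ]
s9 plate [-0.02  0.01] strut [-0.01 -0.01] frame [0. 0.]
s10 plate [ 0.02 -1.  ] strut [-0.02 -0.  ] frame [ 0.01 -0.01]
[78, 98, 151, 176, 142, 132, 161, 145, 99, 85, 98, 115, 116, 112, 95, 89, 107, 117, 94, 79, 92, 88] [103, 118, 157, 170, 142, 126, 152, 130, 80, 53, 101, 162, 175, 167, 127, 116, 148, 160, 127, 85, 110, 138]
[78, 98, 145, 152, 109, 104, 134, 108, 86, 83, 94, 114, 123, 113, 95, 94, 113, 118, 103, 87, 91, 86] [103, 114, 143, 156, 130, 142, 155, 125, 77, 54, 100, 162, 176, 168, 126, 116, 149, 160, 124, 86, 112, 139]
[77, 106, 158, 143, 102, 108, 135, 108, 85, 82, 93, 114, 124, 113, 95, 95, 114, 118, 104, 87, 91, 87] [103, 118, 148, 143, 128, 157, 160, 125, 77, 54, 100, 162, 176, 168, 127, 115, 148, 159, 124, 86, 112, 140]
[77, 113, 169, 143, 103, 110, 136, 107, 84, 82, 94, 113, 123, 114, 94, 94, 114, 119, 103, 86, 92, 87] [103, 124, 163, 143, 126, 157, 160, 124, 78, 53, 100, 162, 176, 167, 126, 116, 149, 159, 124, 86, 110, 139]
```

```bash
python3 - <<'E'
from h import *
g=lambda n:cv2.cvtColor(dict(np.load(f"pics/{n}.npz"))["pixels"],cv2.COLOR_RGB2GRAY)
for c in(213,214,216,218):
  for n in("s4","s6","s7","s8","s9","s10"):print(c,n,g(n)[160:178,c].tolist())
a=[dict(np.load(f"pics/{n}.npz"))["pixels"][150:192,200:235,::-1] for n in("s6","s8","s10")]
cv2.imwrite("pics/m10.png",cv2.resize(np.hstack(a),None,fx=7,fy=7,interpolation=cv2.INTER_CUBIC))
E
```

```text
213 s4 [110, 110, 96, 108, 143, 156, 167, 169, 164, 152, 105, 67, 105, 154, 164, 151, 116, 108]
213 s6 [113, 110, 97, 110, 150, 167, 139, 125, 156, 139, 86, 64, 106, 154, 164, 152, 118, 111]
213 s7 [113, 111, 98, 110, 150, 157, 120, 126, 157, 136, 82, 62, 108, 155, 164, 152, 118, 111]
213 s8 [112, 111, 96, 111, 148, 154, 116, 119, 141, 118, 77, 63, 104, 154, 165, 152, 117, 111]
213 s9 [112, 111, 98, 117, 159, 147, 114, 134, 146, 118, 78, 63, 104, 154, 165, 151, 116, 112]
213 s10 [113, 110, 97, 122, 167, 144, 115, 134, 147, 117, 77, 63, 105, 155, 165, 153, 117, 111]
214 s4 [88, 86, 77, 96, 137, 142, 154, 160, 169, 159, 122, 86, 92, 114, 119, 113, 93, 86]
214 s6 [87, 86, 78, 98, 151, 176, 142, 132, 161, 145, 99, 85, 98, 115, 116, 112, 95, 89]
214 s7 [88, 86, 78, 93, 138, 157, 120, 126, 160, 138, 91, 76, 98, 118, 118, 110, 97, 93]
214 s8 [89, 87, 78, 98, 145, 152, 109, 104, 134, 108, 86, 83, 94, 114, 123, 113, 95, 94]
214 s9 [88, 86, 77, 106, 158, 143, 102, 108, 135, 108, 85, 82, 93, 114, 124, 113, 95, 95]
214 s10 [89, 86, 77, 113, 169, 143, 103, 110, 136, 107, 84, 82, 94, 113, 123, 114
[... 327 characters left out ...]
, 97, 96, 101, 99, 101, 100]
216 s9 [58, 64, 67, 103, 158, 140, 109, 118, 115, 97, 94, 95, 96, 97, 100, 99, 102, 99]
216 s10 [62, 66, 67, 103, 159, 133, 104, 119, 114, 100, 96, 96, 97, 97, 100, 100, 101, 99]
218 s4 [71, 67, 65, 64, 64, 54, 49, 88, 141, 135, 115, 86, 74, 76, 75, 75, 75, 76]
218 s6 [64, 63, 61, 56, 77, 111, 104, 76, 79, 83, 77, 77, 78, 79, 80, 77, 76, 78]
218 s7 [65, 64, 57, 68, 104, 113, 87, 77, 81, 80, 79, 77, 78, 78, 80, 80, 78, 78]
218 s8 [64, 64, 56, 67, 102, 109, 83, 71, 74, 75, 76, 78, 80, 78, 84, 83, 85, 83]
218 s9 [64, 64, 55, 69, 106, 102, 76, 72, 74, 75, 77, 79, 79, 80, 84, 83, 84, 83]
218 s10 [65, 63, 55, 78, 113, 99, 71, 71, 73, 74, 76, 78, 78, 80, 83, 83, 84, 84]
```

View pics/m10.png

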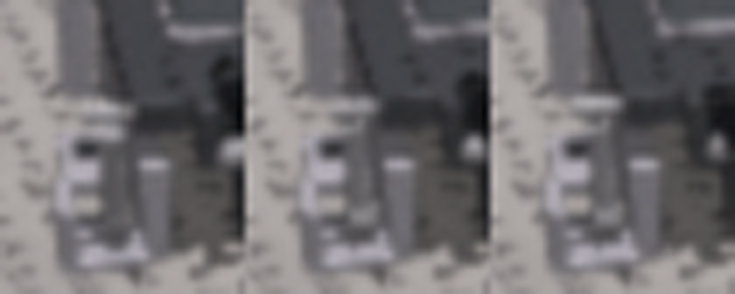

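The three panels are at slopes 0.08, 0.04 and 0.02. Between the first and second, the strut face (col 216) changes abruptly and then stays still while the pin keeps rising. So the strut has snapped upright. I'll lower the plate onto it slowly.

Emit:
carry_out(rows=[[[0, -0.6, 0, 0, 0, -0.12, 0.1], [0, -0.6, 0, 0, 0, -0.12, 0.1], [0, -0.6, 0, 0, 0, -0.12, 0.1], [0, -0.6, 0, 0, 0, -0.12, 0.1], [0, -0.6, 0, 0, 0, -0.12, 0.1], [0, -0.6, 0, 0, 0, -0.12, 0.1], [0, -1, 0, 0, 0, -0.2, 0.1], [0, -1, 0, 0, 0, -0.2, 0.1], [0, -1, 0, 0, 0, -0.2, 0.1], [0, 0, 0, 0, 0, 0, 0.1]]])

```text
t: 23.1
tool_pos: [0.506, -0.0701, 0.043]
ee_rot: [0.046, 0.745, 0.664, -0.053]
wrist_force: [0.9, -0.1, -0.5]
gripper_width: 0.0188
grasp_force: 108.7
```

```bash
python3 chk.py s11;  python3 - <<'E'
from h import *
g=lambda n:cv2.cvtColor(dict(np.load(f"pics/{n}.npz"))["pixels"],cv2.COLOR_RGB2GRAY)
for c in(214,216,218):
  for n in("s7","s8","s11"):print(c,n,g(n)[160:178,c].tolist())
E
```

```text
{'s': 0.0825, 'off': 0.0064, 'th': 0.141, 'yaw': 83.44, 'lat': 0.0017, 'F': array([ 0.9, -0.1, -0.5]), 'Fd': 0.1, 'Fn': -0.5}
diff px 7 (np.float64(217.85714285714286), np.float64(178.14285714285714)) 2.9
214 s7 [88, 86, 78, 93, 138, 157, 120, 126, 160, 138, 91, 76, 98, 118, 118, 110, 97, 93]
214 s8 [89, 87, 78, 98, 145, 152, 109, 104, 134, 108, 86, 83, 94, 114, 123, 113, 95, 94]
214 s11 [87, 86, 78, 96, 150, 175, 135, 108, 133, 107, 83, 82, 93, 115, 122, 113, 94, 94]
216 s7 [58, 65, 68, 79, 118, 142, 120, 136, 151, 140, 101, 87, 87, 88, 89, 90, 89, 88]
216 s8 [59, 66, 67, 89, 137, 142, 113, 118, 114, 99, 95, 95, 97, 96, 101, 99, 101, 100]
216 s11 [60, 65, 65, 69, 103, 151, 128, 103, 107, 98, 95, 95, 96, 97, 98, 99, 99, 98]
218 s7 [65, 64, 57, 68, 104, 113, 87, 77, 81, 80, 79, 77, 78, 78, 80, 80, 78, 78]
218 s8 [64, 64, 56, 67, 102, 109, 83, 71, 74, 75, 76, 78, 80, 78, 84, 83, 85, 83]
218 s11 [66, 63, 60, 56, 77, 112, 102, 73, 67, 72, 76, 77, 78, 78, 82, 83, 84, 82]
```

The strut stays upright, the plate rests on it at about the 13.5 mm level, and the bar is free. I'll pull it straight out.

Emit:
carry_out(rows=[[[0, 0, 0, 0, 0, -0.1, 0.1], [0, 0, 0, -0.5, 0, 0, 0.1], [0, 0, 0, -0.5, 0, 0, 0.1], [0, 0, 0, -1, 0, 0, 0.1], [0, 0, 0, -1, 0, 0, 0.1], [0, 0, 0, -1, 0, 0, 0.1], [0, 0, 0, -1, 0, 0, 0.1], [0, 0, 0, -1.5, 0, 0, 0.1], [0, 0, 0, -1.5, 0, 0, 0.1], [0, 0, 0, -1.5, 0, 0, 0.1]]])

```text
t: 24.15
tool_pos: [0.4947, -0.1654, 0.0575]
ee_rot: [0.046, 0.745, 0.663, -0.054]
wrist_force: [0.4, 0.7, -3.2]
gripper_width: 0.0188
grasp_force: 108.3
```

Emit:
carry_out(rows=[[[0, 0, 0, -1.5, 0, 0, 0.1], [0, 0, 0, -1.5, 0, 0, 0.1], [0, 0, 0, -1.5, 0, -0.5, 0.1], [0, 0, 0, -1, 0, -1, 0.1], [0, 0, 0, 0, 0, 0, 0.1], [0, 0, 0, 0, 0, 0, 0.1]]])

```text
t: 24.75
tool_pos: [0.4895, -0.2159, 0.0806]
ee_rot: [0.046, 0.745, 0.663, -0.053]
wrist_force: [-0.0, 0.5, -3.7]
gripper_width: 0.0185
grasp_force: 108.4
```

```bash
python3 - <<'E'
from h import *
b=barstate();print(b);P,Q,o=pose();print(P)
# flat above table at bar origin spot: TCP x .49,y -.3
rows([.495,-.31,.04],tool(np.radians(83.5)),8)
E
```

```text
{'s': -0.068, 'off': 0.0231, 'th': 0.14, 'yaw': 83.37, 'lat': 0.0023, 'F': array([-0. ,  0.5, -3.7]), 'Fd': 1.0, 'Fn': -3.5}
[ 0.48950057 -0.21586198  0.08055306]
[-0.01, 1.01, -0.02, -1.08, 0.2, 0.66]
[-0.01, 1.01, -0.02, -1.09, 0.2, 0.65]
[-0.01, 1.01, -0.02, -1.1, 0.2, 0.63]
[-0.01, 1.01, -0.02, -1.11, 0.2, 0.61]
[-0.01, 1.01, -0.02, -1.12, 0.2, 0.59]
[-0.01, 1.01, -0.02, -1.13, 0.2, 0.57]
[-0.01, 1.01, -0.02, -1.14, 0.2, 0.55]
[-0.01, 1.01, -0.02, -1.15, 0.2, 0.53]
```

Emit:
carry_out(rows=[[[0, 1, 0, -1.1, 0.2, 0.7, 0.1], [0, 1, 0, -1.1, 0.2, 0.6, 0.1], [0, 1, 0, -1.1, 0.2, 0.6, 0.1], [0, 1, 0, -1.1, 0.2, 0.6, 0.1], [0, 1, 0, -1.1, 0.2, 0.6, 0.1], [0, 1, 0, -1.1, 0.2, 0.6, 0.1], [0, 1, 0, -1.1, 0.2, 0.6, 0.1], [0, 1, 0, -1.1, 0.2, 0.5, 0.1], [0, 0, 0, 0, 0, 0, 0.1], [0, 0, 0, 0, 0, 0, 0.1]]])

```text
t: 25.75
tool_pos: [0.4941, -0.3089, 0.0387]
ee_rot: [-0.001, 0.747, 0.665, -0.001]
wrist_force: [-0.1, 1.4, -2.9]
gripper_width: 0.0187
grasp_force: 108.3
```

Emit:
carry_out(rows=[[[0, 0, 0, 0, 0, 1, 0.1], [0, 0, 0, 0, 0, 1, 0.1], [0, 0, 0, 0, 0, 1, 0.1], [0, 0, 0, 0, 0, 1, 0.1], [0, 0, 0, 0, 0, 0.6, 0.1], [0, 0, 0, 0, 0, 0.4, 0.1], [0, 0, 0, 0, 0, 0, 0.1], [0, 0, 0, 0, 0, 0, 0.1]]])

```text
t: 26.55
tool_pos: [0.4944, -0.3086, -0.0107]
ee_rot: [-0.0, 0.747, 0.665, -0.001]
wrist_force: [0.1, 0.3, -3.3]
gripper_width: 0.0187
grasp_force: 108.3
```

```bash
python3 -c "
from h import *
print(barstate(),pose()[0])"
```

```text
{'s': -0.1559, 'off': -0.0315, 'th': 0.001, 'yaw': 83.39, 'lat': 0.0179, 'F': array([ 0.1,  0.3, -3.3]), 'Fd': 0.3, 'Fn': -3.3} [ 0.4944212  -0.30862974 -0.01071543]
```

Now down the last 4 to 5 mm until the table takes the weight.

Emit:
carry_out(rows=[[[0, 0, 0, 0, 0, 0.2, 0.1], [0, 0, 0, 0, 0, 0.2, 0.1], [0, 0, 0, 0, 0, 0.05, 0.1], [0, 0, 0, 0, 0, 0, 0.1], [0, 0, 0, 0, 0, 0, 0.1]]])

```text
t: 27.05
tool_pos: [0.4944, -0.3087, -0.0152]
ee_rot: [-0.0, 0.747, 0.665, -0.001]
wrist_force: [0.8, -0.8, -3.0]
gripper_width: 0.0187
grasp_force: 108.4
```

Emit:
carry_out(rows=[[[0, 0, 0, 0, 0, 0.05, 0.1], [0, 0, 0, 0, 0, 0, 0.1], [0, 0, 0, 0, 0, 0, 0.1]]])

```text
t: 27.35
tool_pos: [0.4944, -0.3087, -0.0155]
ee_rot: [-0.0, 0.747, 0.665, -0.001]
wrist_force: [-1.2, -0.0, 1.3]
gripper_width: 0.0186
grasp_force: 108.8
```

Table contact. I'll release gently, open, and rise straight up.

Emit:
carry_out(rows=[[[0, 0, 0, 0, 0, 0, 0.25], [0, 0, 0, 0, 0, 0, 0.35], [0, 0, 0, 0, 0, 0, 0.45], [0, 0, 0, 0, 0, 0, 0.45], [0, 0, 0, 0, 0, 0, 0.45], [0, 0, 0, 0, 0, -0.5, 0.45], [0, 0, 0, 0, 0, -1.5, 0.45], [0, 0, 0, 0, 0, -3, 0.45], [0, 0, 0, 0, 0, -3, 0.45], [0, 0, 0, 0, 0, -3, 0.45]]])

```text
t: 28.35
tool_pos: [0.4943, -0.3084, 0.0956]
ee_rot: [-0.001, 0.747, 0.665, -0.001]
wrist_force: [0.0, -0.4, 0.6]
gripper_width: 0.0383
grasp_force: 0.0
```

Emit:
carry_out(rows=[[[0, 0, 0, 0, 0, -4, 0.45], [0, 0, 0, 0, 0, -4, 0.45], [0, 0, 0, -4, 0, 0, 0.45], [0, 0, 0, -4, 0, 0, 0.45], [0, 0, 0, 0, 0, 0, 0.45], [0, 0, 0, 0, 0, 0, 0.45]]])

```text
t: 28.95
tool_pos: [0.4851, -0.3884, 0.174]
ee_rot: [-0.001, 0.747, 0.664, -0.001]
wrist_force: [-0.1, 0.0, -0.2]
gripper_width: 0.0385
grasp_force: 0.0
```

```bash
python3 chk.py s12;  python3 - <<'E'
from h import *
g=lambda n:cv2.cvtColor(dict(np.load(f"pics/{n}.npz"))["pixels"],cv2.COLOR_RGB2GRAY)
for c in(214,216,218):
  for n in("s6","s11","s12"):print(c,n,g(n)[160:178,c].tolist())
t0=dict(np.load("pics/top1.npz"))["pixels"].astype(int);t=look("top","t12")
d=np.abs(t["pixels"]-t0).max(2)
for n,(u,v) in dict(can=(265,224),cube=(269,139),fa=(331,230),fb=(348,250)).items():
  f=lambda im:[x.round(2) for x in (lambda yx:(yx[1].mean()+u-12,yx[0].mean()+v-12))(np.nonzero(im[v-12:v+12,u-12:u+12].max(2)<75))]
  print(n,f(t0),f(t["pixels"].astype(int)))
m=t["pixels"].max(2)<70;m[:185]=0;m[212:]=0;m[:,290:]=m[:,290:];v,u=np.nonzero(m[:,290:]);print("dark",len(u),u.mean()+290,v.mean(),pose()[0])
E
```

```text
{'s': -0.2363, 'off': 0.1535, 'th': 0.0, 'yaw': 83.29, 'lat': 0.0181, 'F': array([-0.1,  0. , -0.2]), 'Fd': 0.0, 'Fn': -0.2}
diff px 6 (np.float64(216.16666666666666), np.float64(181.83333333333334)) 13.6
214 s6 [87, 86, 78, 98, 151, 176, 142, 132, 161, 145, 99, 85, 98, 115, 116, 112, 95, 89]
214 s11 [87, 86, 78, 96, 150, 175, 135, 108, 133, 107, 83, 82, 93, 115, 122, 113, 94, 94]
214 s12 [98, 97, 86, 108, 166, 193, 148, 119, 147, 120, 93, 92, 104, 125, 136, 126, 104, 103]
216 s6 [59, 63, 66, 70, 103, 152, 132, 121, 148, 146, 104, 85, 86, 88, 89, 87, 87, 86]
216 s11 [60, 65, 65, 69, 103, 151, 128, 103, 107, 98, 95, 95, 96, 97, 98, 99, 99, 98]
216 s12 [66, 72, 72, 74, 114, 166, 141, 114, 119, 108, 106, 106, 106, 107, 109, 111, 111, 109]
218 s6 [64, 63, 61, 56, 77, 111, 104, 76, 79, 83, 77, 77, 78, 79, 80, 77, 76, 78]
218 s11 [66, 63, 60, 56, 77, 112, 102, 73, 67, 72, 76, 77, 78, 78, 82, 83, 84, 82]
218 s12 [71, 71, 67, 64, 86, 124, 113, 80, 75, 79, 83, 87, 88, 88, 92, 91, 94, 93]
can [np.float64(265.16), np.float64(224.12)] [np.float64(265.09), np.float64(224.22)]
cube [np.float64(268.94), np.float64(139.1)] [np.float64(269.01), np.float64(139.24)]
fa [np.float64(328.97), np.float64(231.9)] [np.float64(328.65), np.float64(231.94)]
fb [np.float64(351.28), np.float64(250.29)] [np.float64(349.14), np.float64(250.96)]
dark 1411 384.2140326009922 198.3876683203402 [ 0.48536304 -0.38721862  0.17415585]
```

The plate is still up on the upright strut, with the same pattern and only the lighting changed. The bar is on the table and the bystanders haven't moved. Fork_b's apparent shift comes from the arm hanging over it. I'm handing in.

```bash
python3 -c "
from rig import bot
print(bot.sign_off())"
```

```text
the job is handed in; nothing more can be done
None
```

I handed the job in at about 29 s. The bar was seated on the stop at about 8 N, the plate was levered up and left resting on the snapped-in strut, and the bar was pulled out and laid on the table about 13 cm short of the fulcrum. I confirmed the strut from side-camera pixels, and the can, cube and fork_a hadn't moved. I couldn't check fork_b cleanly because the arm was over it in the last picture, though nothing went near it.

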